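# Close the powder pot and set the feed of an air-abrasion unit

### The job

Get the fossil blaster ready: swing the open half of the powder pot's clamp ring fully shut around the flanges and lock it with its red catch lever, and turn the feed lever on the console clockwise (seen from above) to its stop. Only once the pot is locked and the feed is at its stop, open the feed again by exactly five clicks and leave it there. Leave everything else on the bench where it stands.

Things in the scene. Friction and masses are not known exactly. Their poses are not given: they have to be found in the camera images.
- pot: the powder pot: a steel pressure pot, fixed to the bench, 150 mm tall over its black vent cap, barrel 94 mm across, lid with a shallow dome. Origin: centre of its underside; z up along the pot's axis; y towards the clamp's hinge pin; the hinged half of the clamp ring lies on the pot's -x side when shut, the catch is on its -y side
- pot_axis (a point): point on the pot's vertical axis at the height of the clamp ring (108 mm above the bench)
- clamp (a joint): angle of the swinging half of the clamp ring, rad: 0 = shut round the flanges (hard stop), grows as it swings open (clockwise seen from above), up to 1.9. A stiff hinge, 0.12 N m: it stays where it is left
- clamp_pin (a point): the vertical hinge pin of the swinging half, 72 mm from the pot's axis, at ring mid height (108 mm above the bench)
- clamp_front (a point): moves with the swinging half: middle of its bulging outer face, 98 mm from the pin, 66 mm from its centre of curvature (which is on the pot's axis when shut, always 72 mm from the pin). The half ring is aluminium with a dark band, 94 to 122 mm above the bench, wall 14 mm. Pushed here towards the centre of curvature, with about 2 N, it swings shut
- clamp_keeper (a point): moves with the swinging half: vertical steel keeper post, 10 mm thick, on the ear at its free end, 143 mm from the hinge pin; the catch's claw hooks in front of it
- catch (a joint): angle of the red catch lever, rad: 0 = latched (hard stop), its claw hooked in front of the keeper; grows as it swings level away from the pot (counter-clockwise seen from above), up to 2.2. Stiff pivot, 0.06 N m: stays where left. Below about 0.35 rad its claw blocks the keeper of a ring that is still open, so it must be out of the way before the ring can shut
- catch_pivot (a point): vertical pivot pin of the catch lever, fixed to the pot, 108 mm above the bench
- catch_grip (a point): moves with the catch: the red upright grip at the lever's end, 15 mm thick, 36 mm tall (95 to 131 mm above the bench), 78 mm from the pivot, at mid height. The lever itself is an 8 mm thick red bar 14 mm tall at 108 mm above the bench. Latched, the lever points along the pot's -x from the pivot
- console: the blast control console, a blue box fixed to the bench, 200 mm (x) x 210 mm (y), deck 70 mm above the bench, gauges on the face towards the robot. Origin: centre of its underside; x away from the gauges; y to the left seen from the gauge side
- feed (a joint): angle of the powder feed lever, rad: 0 = fully shut, at the stop (lever over the red tick), grows counter-clockwise seen from above, to 12 clicks = 5.03 at the other stop. A sprung ball clicks into a toothed brass wheel at every 24 degrees (0.4189 rad), also at the shut stop: let go, it snaps to the nearest whole click. A click takes 2 to 3 N at the post
- feed_axis (a point): on the vertical axis of the feed lever, at the mid height of the post (112 mm above the bench). The black hub here is 36 mm across and ends 100 mm above the bench
- feed_post (a point): moves with the feed lever: middle of the upright black post with an orange band at the lever's end, 17 mm thick, 52 mm from the axis, free between 94 and 124 mm above the bench (the lever arm is below that). Shut, it points 36 degrees to the left (counter-clockwise) of the console's +x; the ticks on the deck mark the clicks, red for shut
- handpiece_mid (a point): bystander: aluminium pen-like blasting handpiece, 14 mm thick, 166 mm long, lying loose in two forks on the console's deck along the console's y, behind the feed lever as seen from the robot; its top stands about 95 mm above the bench. The point is its middle
- powder_jar: bystander: white jar with blue lid, 72 mm across, 115 mm tall, loose, standing behind the pot; origin at the centre of its underside
- solvent_bottle: bystander: amber bottle, 60 mm across, 155 mm tall, loose, standing behind the pot on its hinge side; origin at the centre of its underside
- fossil_tray: bystander: white tray 110 x 85 mm, 40 mm tall with its fossil, loose, in front; origin at the centre of its underside
- brush: bystander: loose brush 190 mm long lying flat; origin on its underside
- pick: bystander: loose yellow-handled pick 170 mm long lying flat; origin on its underside
- beaker: bystander: clear plastic beaker, 68 mm across, 85 mm tall, loose, behind the console; origin at the centre of its underside
Mind the look-alikes: they are no part of the job. What is shaped like the pot but pink is not meant.

How it is judged:
On the way:
1. the clamp ring is shut, the catch latched, and the feed lever is at its shut stop (value of joint clamp below 0.06 rad and value of joint each of catch, feed below 0.1 rad), for 0.2 s.
At the end, for the whole second after the job is handed in: The clamp ring is shut (within 0.06 rad) and the catch latched (within 0.10 rad); the feed lever rests five clicks from its shut stop (2.09 rad, within 0.12); no bystander has moved more than 30 mm (value of joint clamp below 0.06 rad and value of joint catch below 0.1 rad and value of joint feed between 1.9745 and 2.2145 rad and velocity of joint feed between -0.05 and 0.05 rad/s and distance of each of handpiece_mid, powder_jar, solvent_bottle, fossil_tray, brush, pick, beaker from where it was at the start of the episode below 0.03 m); the robot touches nothing.
It fails at once if a bystander is shifted more than 30 mm (distance of any of handpiece_mid, powder_jar, solvent_bottle, fossil_tray, brush, pick, beaker from where it was at the start of the episode above 0.03 m).
It also fails if it takes over 72 s, if anything falls off the work surface, if the arm or the gripper's body presses on something with over 40 N, if the wrist force passes 120 N, or if a joint passes its speed limit or range.

### The arm

A 6-joint arm with a two-finger parallel gripper is mounted at the origin on the work surface. World frame = base frame: x ahead of the robot, y to its left, z up, the work surface at z = 0. Lengths are in m, angles in rad, forces in N, time in s.
With the tool pointing down it reaches from about 0.325 to 0.875 m from the base axis. Payload 4.4 kg.
Tool frame: the origin (TCP) lies on the centre line of the jaws, within the pads' length; the fingertips stand manip.nose_length ahead of it and the grasp point (between the pads) lies 2 mm behind it (manip.nose_length is the distance from the TCP to the fingertips, in m); z points along the fingers, y is the line along which they close (so a half turn about z gives the same grasp; the last joint's range is limited). The gripper opens to 85 mm and grips with 20 to 120 N. Pads are 22 mm wide; open, the fingers measure 114 mm over their backs; the gripper's body (76 mm by 85 mm) begins 54 mm behind the grasp point. The pads swing forward as they close: fully open they stand 13 mm farther back than shut.
Start: joints at [-0.15, 0.207, 1.542, -0, 1.393, -0.15], TCP at [0.575, -0, 0.248] pointing down, gripper open.
Joint ranges: [-2.73, 2.73], [-0.86, 2.22], [0.23, 2.46], [-1.11, 4.25], [0.08, 2.63], [-2.82, 2.82]. Speed limits (rad/s): [2.79, 2.79, 3.14, 3.14, 3.14, 3.14].

### API

Orientations are given as a rotation vector (axis times angle).
In Python, from bench import status, cams, manip gives the robot as it stands. The module is installed in compiled form; this text tells all that it offers.
- The arm moves only by the tool send_rows, never from a script. Its argument "steps" is a list of rows, each an object of numbers: "tx", "ty", "tz": the shift along the world's x, y, z in mm; "yaw": the turn about the world's z in rad; "grip": the opening, from 0 (shut) to 1 (fully open). A call has exactly 8 rows; each row shifts and turns the commanded pose from where the row before left it; what a row does not reach is not made up. A row lasts 1/10 s, in which the tool goes at most 50 mm and 8.59 degrees, less where a joint would pass 70% of its speed; a pose out of reach is approached as far as the arm can. A call is refused whole if a number of a shift passes 50 or a number of a turn 0.15, either way. A call with a gripper value outside its range is refused whole. The fingers move at their own pace and stop on an object; the grip force is fixed at half the most. Time passes only in rows, so rows that do not move let the fingers close, or fill a call up. It gives the time, the measured TCP pose, the force, the opening and the grip force at its end, in the units of the state.
- status.read_state(): the state, without advancing time (a new reading comes with each control period).
- cams.get_image(name): name is "scene" or "side" or "wrist"; returns a dict with "color" (420x560x3 uint8, red, green, blue), "z_map" (420x560 float32, m along the optical axis (not along the pixel's ray), 0 where there is no reading), "camera_matrix" (3x3 intrinsics, pixels), "pose" (4x4, takes a point from camera to world coordinates). Camera axes: x right, y up, looking along -z (the intrinsics and any distortion apply to the point x, -y, -z); pixel columns grow to the right and rows downward; lengths in m; the calibration is good to about 2 mm. A picture is of the moment at which its call begins.
- manip.hand_in(): hands the job in; it is judged then, once.
The state is a dict: "time": time; "joints": joint angles; "dq": joint speeds; "tau": joint torques, N m; "eef_pos": TCP position; "orientation": TCP orientation; "contact_force": force on the tool from outside, world axes, zero at the start; "moment": the same for the moment, N m; "width": finger opening in m; "finger_force": force on a finger pad.
Only numpy, scipy, OpenCV 4.12 (cv2) and the standard library are available. Lean on these libraries where they do the work, as an engineer would, in place of code of your own. Each camera call takes 0.05 s, during which the arm holds its last target. There are 200 camera calls.

## Working session

There is one attempt and no reset: what is moved stays moved. The work goes in short steps, Python scripts to look and compute and a tool call to move; the robot and the scene stay as the last step left them, time stands still between calls to the robot, and variables do not carry over. Pictures are saved under pics/ and viewed, at most 10 in all, crops included, and the job is handed in when it is done.

Besides the shell and the picture viewer there is one more tool, called after "Emit:" as name([rows], argument=value, ...), one row to a line, values as JSON. send_rows: Moves the arm, as the interface text tells. Its arguments: {"type":"object","properties":{"steps":{"type":"array"}},"required":["steps"]}

```bash
mkdir -p pics
cat > h.py <<'E'
import numpy as np, cv2
from bench import status, cams, manip
def grab(n, save=None):
    d=cams.get_image(n)
    if save: cv2.imwrite('pics/'+save, cv2.cvtColor(d['color'],cv2.COLOR_RGB2BGR))
    np.savez('/tmp/'+n+'.npz',**{k:d[k] for k in('color','z_map','camera_matrix','pose')})
    return d
def load(n): return dict(np.load('/tmp/'+n+'.npz'))
def ray(d,u,v):
    K=d['camera_matrix'];T=d['pose']
    r=np.array([(u-K[0,2])/K[0,0],-(v-K[1,2])/K[1,1],-1.])
    return T[:3,3],T[:3,:3]@r
def onz(d,u,v,z):
    o,r=ray(d,u,v); return o+r*(z-o[2])/r[2]
def cloud(d):
    K=d['camera_matrix'];T=d['pose'];z=d['z_map']
    v,u=np.indices(z.shape)
    p=np.stack([(u-K[0,2])/K[0,0]*z,-(v-K[1,2])/K[1,1]*z,-z],-1)
    return p@T[:3,:3].T+T[:3,3]
E
python3 - <<'E'
from h import *
for n in('scene','side','wrist'):
    d=grab(n,n+'0.png'); print(n,d['pose'].round(3).tolist(),d['camera_matrix'].round(1).tolist(),(d['z_map']>0).mean())
print(status.read_state(),manip.nose_length)
E
```

```text
scene [[-0.39, -0.741, 0.547, 1.267], [0.921, -0.322, 0.221, 0.207], [0.012, 0.59, 0.807, 1.166], [0.0, 0.0, 0.0, 1.0]] [[463.0, 0.0, 280.2], [0.0, 463.0, 204.0], [0.0, 0.0, 1.0]] 0.9959566326530612
side [[0.992, 0.078, -0.1, 0.406], [-0.126, 0.708, -0.695, -0.886], [0.017, 0.702, 0.712, 0.918], [0.0, 0.0, 0.0, 1.0]] [[443.6, 0.0, 280.8], [0.0, 443.6, 213.0], [0.0, 0.0, 1.0]] 0.9958843537414966
wrist [[1.0, -0.001, 0.002, 0.575], [0.001, 0.959, 0.283, 0.072], [-0.002, -0.283, 0.959, 0.373], [0.0, 0.0, 0.0, 1.0]] [[293.4, 0.0, 280.8], [0.0, 293.4, 213.3], [0.0, 0.0, 1.0]] 0.9959778911564626
{'time': 0.15, 'joints': array([-1.50498094e-01,  2.07250644e-01,  1.54264231e+00, -2.69626439e-05,
        1.39351814e+00, -1.50516130e-01]), 'dq': array([-0.00076043, -0.00307621, -0.00460438,  0.00024054,  0.00134063,
        0.00035821]), 'tau': array([ 5.23460058e-04, -3.83512866e+01, -2.92037880e+01, -1.78299792e-04,
        6.64118095e-03, -5.65601522e-05]), 'eef_pos': array([5.74430852e-01, 6.80630517e-05, 2.47369677e-01]), 'orientation': array([-2.22039167e+00, -2.22044233e+00,  1.72685646e-03]), 'contact_force': array([-1.17365851, -0.04775487, -0.17468069]), 'moment': array([-0.0037801 , -0.0043342 , -0.01266183]), 'finger_force': 0.0, 'width': 0.08569425245967643} 0.017
```

View pics/scene0.png

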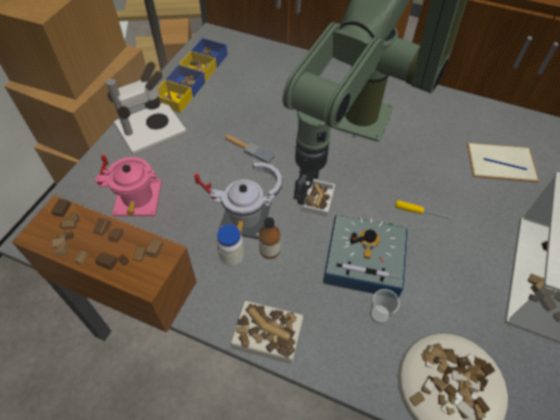

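View pics/side0.png

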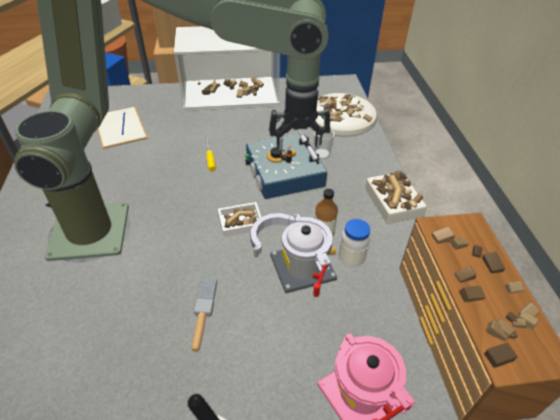

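The scene view shows the pot at about (245,205) with its ring half open towards the robot, the red catch at (203,183), and the console at (367,250). In the side view the pot is at (305,250), the catch at (320,280), and the feed lever at (280,155), partly hidden by the gripper. I'll measure these from the depth clouds.

Run:
```python
from h import *
S=load('scene');D=load('side');
for n,d in(('scene',S),('side',D)):
    P=cloud(d);C=d['color'].astype(int);hsv=cv2.cvtColor(d['color'],cv2.COLOR_RGB2HSV)
    X,Y,Z=P[...,0],P[...,1],P[...,2]
    reg=(X>.4)&(X<.75)&(Y>-.40)&(Y<-.05)
    red=reg&(((hsv[...,0]<6)|(hsv[...,0]>174))&(hsv[...,1]>170)&(hsv[...,2]>70))
    p=P[red]; print(n,'red',len(p), p.min(0).round(3),p.max(0).round(3))
    g=p[p[:,2]>.118]; print(' grip top',len(g),g.mean(0).round(4) if len(g) else 0)
    q=p[(p[:,2]<.117)]; 
    if len(q)>3: 
        vx,vy,x0,y0=cv2.fitLine(q[:,:2].astype(np.float32),cv2.DIST_L2,0,.01,.01).ravel(); print(' bar',vx,vy,x0,y0,len(q))
    blk=reg&(hsv[...,2]<60)&(Z>.13); p=P[blk]; print(' cap',len(p),np.median(p,0).round(4), np.percentile(p[:,2],95) if len(p) else 0)
    dk=reg&(Z>.09)&(Z<.13)
    print(' ringish',dk.sum(),P[dk].min(0).round(3),P[dk].max(0).round(3))
    big=cv2.resize(d['color'][(140 if n=='scene' else 185):][:130, (180 if n=='scene' else 220):][:, :160],None,fx=4,fy=4,interpolation=cv2.INTER_CUBIC)
    big2=d['color'][(200 if n=='scene' else 115):][:100,(310 if n=='scene' else 235):][:, :110]
    cv2.imwrite(f'pics/{n}_pot.png',big[...,::-1])
# top-down map z>.09
    M=np.zeros((400,400,3),np.uint8)
    k=(Z>.085)&(Z<.16)&reg
    ix=((X[k]-.4)/.00088).astype(int);iy=((-.05-Y[k])/.00088).astype(int)
    for a,b,c in zip(ix,iy,d['color'][k]): cv2.circle(M,(b,399-a),1,c.tolist(),-1)
    if n=='scene': M0=M
cv2.imwrite('pics/top.png',np.hstack([M0,M])[...,::-1])
```

```text
scene red 23 [ 0.565 -0.342  0.11 ] [ 0.591 -0.291  0.134]
 grip top 9 [ 0.5717 -0.3343  0.1283]
 bar 0.32669842 0.9451286 0.5818104 -0.30523828 13
 cap 144 [ 0.6405 -0.0746  0.1541] 0.5565007853131567
 ringish 2352 [ 0.437 -0.346  0.09 ] [ 0.735 -0.05   0.13 ]
side red 138 [ 0.559 -0.349  0.099] [ 0.601 -0.277  0.134]
 grip top 41 [ 0.5665 -0.3404  0.1283]
 bar 0.3887984 0.9213229 0.57721287 -0.3128165 89
 cap 746 [ 0.5671 -0.0582  0.5444] 0.5691011017269179
 ringish 2970 [ 0.434 -0.349  0.09 ] [ 0.732 -0.06   0.13 ]
```

View pics/top.png

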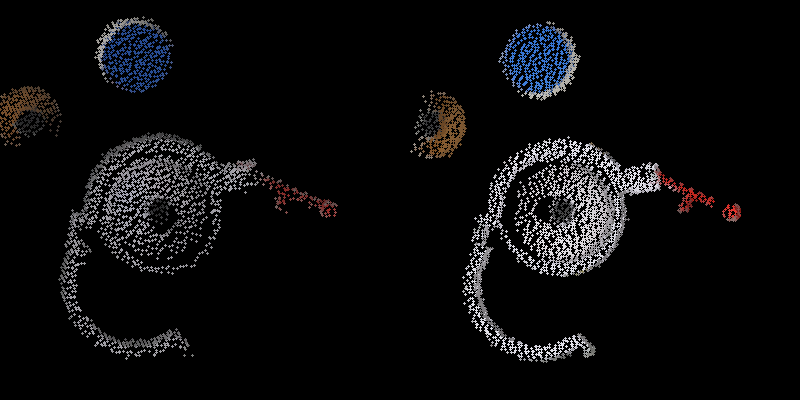

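The top-down maps (scene left, side right; +x up, −y right) show the pot cap at (160,210), the hinge near (80,220), the open half ring sweeping to its free end at (190,350), and the catch lever from (255,165) to the grip at (328,208). Next come fits and the wrist picture for the feed lever.

Run:
```python
from h import *
from scipy.optimize import least_squares
def circ(p,r=None,c0=None):
    c0=p.mean(0) if c0 is None else c0
    if r is None:
        s=least_squares(lambda q:np.hypot(*(p-q[:2]).T)-q[2],[*c0,.06],loss='soft_l1',f_scale=.002);return s.x
    s=least_squares(lambda q:np.hypot(*(p-q[:2]).T)-r,c0,loss='soft_l1',f_scale=.002);return s.x
for n in('scene','side','wrist'):
    d=load(n);P=cloud(d);hsv=cv2.cvtColor(d['color'],cv2.COLOR_RGB2HSV);X,Y,Z=P[...,0],P[...,1],P[...,2]
    H,S_,V=[hsv[...,i] for i in range(3)]
    near=np.hypot(X-.566,Y+.191)<.03
    m=near&(Z>.146)&(Z<.16)&(V<90); print(n,'cap',m.sum(),P[m].mean(0).round(4) if m.any() else '')
    # ring top z 118-124, bright
    m=(Z>.117)&(Z<.126)&(S_<70)&(X>.42)&(X<.66)&(Y>-.28)&(Y<-.08)
    rr=np.hypot(X-.566,Y+.191)
    fx=m&(rr>.05)&(rr<.072)&(X>.57); op=m&(rr>.072)&(X<.56)
    if n!='wrist':
        print(' fixed top',fx.sum(),circ(P[fx][:,:2]).round(4),' open top',op.sum(),circ(P[op][:,:2],c0=[.51,-.16]).round(4))
    # console
    o=(H>8)&(H<24)&(S_>140)&(V>100)&(X>.45)&(X<.9)&(Y>-.02)&(Y<.3)&(Z>.07)&(Z<.14)
    p=P[o]; print(' orange',len(p), p.mean(0).round(4) if len(p) else '', np.ptp(p,axis=0).round(3) if len(p) else '')
    b=(abs(Z-.07)<.004)&(X>.45)&(X<.95)&(Y>-.1)&(Y<.3)
    if b.sum()>50: print(' deck rect',cv2.minAreaRect(P[b][:,:2].astype(np.float32)))
    k=(Z>.09)&(Z<.13)&(X>.5)&(X<.9)&(Y>-.05)&(Y<.3)
    print(' tall',k.sum(),P[k].min(0).round(3) if k.any() else '',P[k].max(0).round(3) if k.any() else '')
```

```text
scene cap 34 [ 0.5704 -0.1894  0.1505]
 fixed top 260 [ 0.5639 -0.1914  0.0621]  open top 220 [ 0.5056 -0.1719  0.0618]
 orange 93 [0.5639 0.1874 0.0832] [0.076 0.052 0.025]
 deck rect ((0.650210976600647, 0.1222277581691742), (0.32037097215652466, 0.44994884729385376), 31.629806518554688)
 tall 474 [ 0.524 -0.05   0.09 ] [0.668 0.282 0.126]
side cap 44 [ 0.5648 -0.196   0.1501]
 fixed top 325 [ 0.561  -0.1941  0.0616]  open top 339 [ 0.5029 -0.1772  0.0625]
 orange 84 [0.5472 0.1613 0.0883] [0.082 0.062 0.049]
 deck rect ((0.645228922367096, 0.11718407273292542), (0.3200080692768097, 0.4526001214981079), 29.798494338989258)
 tall 335 [0.521 0.119 0.09 ] [0.664 0.285 0.128]
wrist cap 0 
 orange 799 [0.5371 0.1626 0.0832] [0.066 0.044 0.044]
 deck rect ((0.6387590765953064, 0.0520080029964447), (0.2358049601316452, 0.4221622943878174), 49.39466857910156)
 tall 2732 [ 0.525 -0.05   0.09 ] [0.667 0.173 0.126]
```

View pics/wrist0.png

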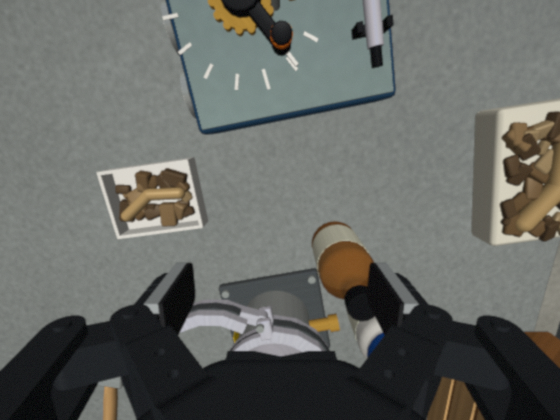

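The wrist view shows the feed hub at (240,0) and the post at (282,38), pointing to −y and +x, so the feed stands at about 11 clicks. From the fits, the pot axis is (0.564,−0.1925), the pin (0.553,−0.121), the pot yaw 9° and the ring is open 0.90 rad. I'll move to the front of the ring.

Emit:
send_rows([
  {"tx": -37, "ty": -26, "yaw": -0.15, "grip": 0},
  {"tx": -37, "ty": -26, "yaw": -0.15, "grip": 0},
  {"tx": -37, "ty": -26, "yaw": -0.15, "grip": 0},
  {"tx": -38, "ty": -25, "yaw": -0.15, "grip": 0},
  {"tz": -45, "yaw": -0.14, "grip": 0},
  {"tz": -43, "grip": 0},
  {"tz": -43, "grip": 0},
  {"grip": 0},
])

```text
$.steps[0]: bad value
```

Run:
```python
from h import *
s=status.read_state(); print(s['time'],s['eef_pos'].round(4),s['orientation'].round(3),s['joints'].round(2),s['width'],s['contact_force'].round(1))
for n in('scene','side'): grab(n,n+'1.png')
D=load('side');S=load('scene')
a=cv2.resize(D['color'][120:300,220:380],None,fx=2.5,fy=2.5,interpolation=cv2.INTER_CUBIC)
b=cv2.resize(S['color'][205:295,315:415],None,fx=4,fy=4,interpolation=cv2.INTER_CUBIC)
h=450; b=cv2.copyMakeBorder(b,0,h-b.shape[0],0,0,cv2.BORDER_CONSTANT)
cv2.imwrite('pics/c1.png',np.hstack([a,b])[...,::-1])
pin=np.array([.5526,-.1214])
prev=None
for th in np.arange(.9,-.01,-.1):
    a=np.deg2rad(-80.9)-th; C=pin+.072*np.array([np.cos(a),np.sin(a)]); g=np.deg2rad(189.1)-th
    T=C+.081*np.array([np.cos(g),np.sin(g)])
    print(round(th,2),(T*1000).round(1),None if prev is None else ((T-prev)*1000).round(1)); prev=T
```

```text
0.15 [5.744e-01 1.000e-04 2.474e-01] [-2.22e+00 -2.22e+00  2.00e-03] [-0.15  0.21  1.54 -0.    1.39 -0.15] 0.08569425245967643 [-1.2 -0.  -0.2]
0.9 [ 444.2 -119.8] None
0.8 [ 444.6 -130.7] [  0.4 -10.8]
0.7 [ 446.1 -141.4] [  1.5 -10.7]
0.6 [ 448.6 -151.9] [  2.5 -10.5]
0.5 [ 452.2 -162.1] [  3.6 -10.2]
0.4 [ 456.7 -172. ] [ 4.6 -9.8]
0.3 [ 462.3 -181.3] [ 5.5 -9.3]
0.2 [ 468.7 -190. ] [ 6.4 -8.7]
0.1 [ 476. -198.] [ 7.3 -8. ]
0.0 [ 484.  -205.3] [ 8.  -7.3]
```

View pics/c1.png

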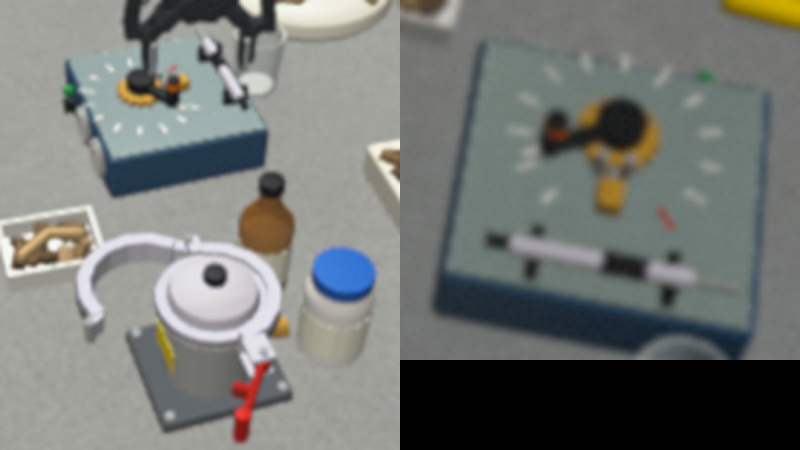

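The crops show the feed post at (553,132), the hub at (620,120) and the red tick at (665,217). The call was refused, probably because every field is required, so I'll resend it in full.

Emit:
send_rows([
  {"tx": -37, "ty": -26, "tz": 0, "yaw": -0.14, "grip": 0},
  {"tx": -37, "ty": -26, "tz": 0, "yaw": -0.14, "grip": 0},
  {"tx": -37, "ty": -26, "tz": 0, "yaw": -0.14, "grip": 0},
  {"tx": -38, "ty": -25, "tz": 0, "yaw": -0.14, "grip": 0},
  {"tx": 0, "ty": 0, "tz": -45, "yaw": -0.14, "grip": 0},
  {"tx": 0, "ty": 0, "tz": -43, "yaw": -0.04, "grip": 0},
  {"tx": 0, "ty": 0, "tz": -43, "yaw": 0, "grip": 0},
  {"tx": 0, "ty": 0, "tz": 0, "yaw": 0, "grip": 0},
])

```text
time: 1.05
eef_pos: [0.4206, -0.1007, 0.1119]
orientation: [-2.865, -1.263, 0.015]
contact_force: [-1.2, 0.3, 0.0]
width: 0.0
finger_force: 0.0
```

Run:
```python
from h import *
s=status.read_state(); print(s['time'],s['eef_pos'].round(4),s['orientation'].round(3),s['joints'].round(2),s['width'],s['contact_force'].round(1))
for n in('scene','side'):
    d=grab(n,n+'2.png');P=cloud(d);hsv=cv2.cvtColor(d['color'],cv2.COLOR_RGB2HSV);X,Y,Z=P[...,0],P[...,1],P[...,2]
    H,S_,V=[hsv[...,i] for i in range(3)]
    r=(X>.47)&(X<.72)&(Y>.08)&(Y<.34)
    red=r&((H<7)|(H>173))&(S_>110)&(Z<.078)&(Z>.06)
    print(n,'redtick',red.sum(),P[red].mean(0).round(4))
    hub=r&(V<70)&(Z>.096)&(Z<.104); print(' hub',hub.sum(),np.median(P[hub],0).round(4), (P[hub].min(0)+P[hub].max(0)).round(4)/2)
    post=r&(Z>.116)&(Z<.13)&(V<90); print(' post',post.sum(),P[post].mean(0).round(4))
    ob=r&(H>3)&(H<14)&(S_>150)&(Z>.098)&(Z<.125);print(' band',ob.sum(),P[ob].mean(0).round(4))
    dk=r&(abs(Z-.07)<.003); print(' deck',cv2.minAreaRect(P[dk][:,:2].astype(np.float32)))
```

```text
1.05 [ 0.4206 -0.1007  0.1119] [-2.865 -1.263  0.015] [-0.44  0.08  2.   -0.    1.08  0.3 ] 2.6518925788399412e-05 [-1.2  0.3  0. ]
scene redtick 0 [nan nan nan]
 hub 120 [0.5457 0.1784 0.0993] [0.5878 0.1768 0.1   ]
 post 33 [0.5765 0.1416 0.1214]
 band 11 [0.582  0.143  0.1163]
 deck ((0.5961885452270508, 0.1922873854637146), (0.2502278685569763, 0.20925986766815186), 7.401865005493164)
side redtick 0 [nan nan nan]
 hub 62 [0.5438 0.1663 0.0994] [0.58275 0.16875 0.09975]
 post 8 [0.5728 0.1355 0.1232]
 band 10 [0.5709 0.1329 0.1146]
 deck ((0.6001229882240295, 0.19040432572364807), (0.25314661860466003, 0.21288128197193146), 4.445221424102783)<stdin>:8: RuntimeWarning: Mean of empty slice.
  ret = um.true_divide(
```

Emit:
send_rows([
  {"tx": 12, "ty": -9, "tz": 5, "yaw": 0, "grip": 0},
  {"tx": 12, "ty": -10, "tz": 0, "yaw": 0, "grip": 0},
  {"tx": 0, "ty": -11, "tz": 0, "yaw": 0.1, "grip": 0},
  {"tx": 2, "ty": -11, "tz": 0, "yaw": 0.1, "grip": 0},
  {"tx": 3, "ty": -10, "tz": 0, "yaw": 0.1, "grip": 0},
  {"tx": 4, "ty": -10, "tz": 0, "yaw": 0.1, "grip": 0},
  {"tx": 5, "ty": -10, "tz": 0, "yaw": 0.1, "grip": 0},
  {"tx": 5, "ty": -9, "tz": 0, "yaw": 0.1, "grip": 0},
])

```text
time: 1.95
eef_pos: [0.4708, -0.184, 0.1255]
orientation: [2.364, 2.064, 0.002]
contact_force: [-1.6, 1.3, -0.0]
width: 0.0
finger_force: 0.7
```

```bash
cat >> h.py <<'E'
def ringchk(names=('scene','side')):
    for n in names:
        d=grab(n,n+'_r.png');P=cloud(d);hsv=cv2.cvtColor(d['color'],cv2.COLOR_RGB2HSV);X,Y,Z=P[...,0],P[...,1],P[...,2]
        m=(Z>.117)&(Z<.125)&(hsv[...,1]<70)&(hsv[...,2]>70)&(X>.42)&(X<.66)&(Y>-.30)&(Y<-.08)
        rr=np.hypot(X-.5635,Y+.1925); op=m&(rr>.052)&(X<.55)
        ang=np.rad2deg(np.arctan2(Y+.1925,X-.5635))-189.1
        print(n,op.sum(),[(int(a),round(float(np.median(rr[op&(abs((ang-a+180)%360-180)<8)])*1000,),1)) for a in range(-80,81,20) if (op&(abs((ang-a+180)%360-180)<8)).sum()>2])
E
python3 - <<'E'
from h import *
s=status.read_state(); print(s['time'],s['eef_pos'].round(4),s['joints'].round(2),s['contact_force'].round(1))
ringchk()
E
```

```text
1.95 [ 0.4708 -0.184   0.1255] [-0.54  0.2   1.83  0.    1.11 -0.41] [-1.6  1.3 -0. ]
scene 237 [(-80, 64.0), (-60, 68.2), (-40, 71.2), (-20, 75.4), (0, 72.3), (20, 69.4), (40, 64.2), (60, 67.5)]
side 288 [(-80, 59.1), (-60, 53.3), (-20, 73.5), (0, 76.1), (20, 71.8), (40, 68.2), (60, 70.6)]
```

Emit:
send_rows([
  {"tx": 4, "ty": -8, "tz": -3, "yaw": 0.1, "grip": 0},
  {"tx": 5, "ty": -7, "tz": -3, "yaw": 0.1, "grip": 0},
  {"tx": 6, "ty": -7, "tz": 0, "yaw": 0.1, "grip": 0},
  {"tx": 4, "ty": 0, "tz": 0, "yaw": 0, "grip": 0},
  {"tx": 3, "ty": 0, "tz": 0, "yaw": 0, "grip": 0},
  {"tx": 2, "ty": 0, "tz": 0, "yaw": 0, "grip": 0},
  {"tx": 0, "ty": 0, "tz": 0, "yaw": 0, "grip": 0},
  {"tx": 0, "ty": 0, "tz": 0, "yaw": 0, "grip": 0},
])

```text
time: 2.85
eef_pos: [0.4907, -0.2066, 0.118]
orientation: [-2.039, -2.388, 0.01]
contact_force: [-12.0, -5.1, 5.9]
width: -0.0
finger_force: 6.3
```

Run:
```python
from h import *
s=status.read_state(); print(s['time'],s['eef_pos'].round(4),s['joints'].round(2),s['contact_force'].round(1))
ringchk()
```

```text
2.85 [ 0.4907 -0.2066  0.118 ] [-0.56  0.27  1.76 -0.01  1.12 -0.71] [-12.   -5.1   5.9]
scene 146 [(-80, 59.9), (-60, 57.7), (-40, 57.8), (-20, 57.2), (0, 58.7), (20, 58.0), (40, 56.2), (60, 57.6)]
side 155 [(0, 58.5), (20, 57.9), (40, 59.9), (60, 59.7)]
```

The ring is shut: its mid radius is 58 mm all round, and it presses the stop with 12 N. Next I'll back off and lift, and work out the catch path.

Emit:
send_rows([
  {"tx": -20, "ty": -3, "tz": 0, "yaw": 0, "grip": 0},
  {"tx": -15, "ty": 0, "tz": 20, "yaw": 0, "grip": 0},
  {"tx": 0, "ty": 0, "tz": 40, "yaw": -0.1, "grip": 0},
  {"tx": 0, "ty": -30, "tz": 30, "yaw": -0.1, "grip": 0},
  {"tx": 20, "ty": -40, "tz": 0, "yaw": -0.1, "grip": 0},
  {"tx": 40, "ty": -35, "tz": 0, "yaw": -0.1, "grip": 0},
  {"tx": 45, "ty": -30, "tz": 0, "yaw": -0.1, "grip": 0},
  {"tx": 40, "ty": -5, "tz": 0, "yaw": 0, "grip": 0},
])

```text
time: 3.75
eef_pos: [0.5992, -0.3471, 0.2085]
orientation: [2.569, 1.799, 0.002]
contact_force: [0.7, 0.0, -0.1]
width: 0.0
finger_force: 0.0
```

Run:
```python
from h import *
s=status.read_state(); print(s['time'],s['eef_pos'].round(4),s['joints'].round(2),s['contact_force'].round(1))
G=[]
for n in('scene','side'):
    d=grab(n,n+'_c.png');P=cloud(d);hsv=cv2.cvtColor(d['color'],cv2.COLOR_RGB2HSV);X,Y,Z=P[...,0],P[...,1],P[...,2]
    pk=(Z>.02)&(Z<.2)&(Y<-.33)&(Y>-.7)&(X>.3)&(X<.9)&((hsv[...,0]>160)|(hsv[...,0]<5))&(hsv[...,1]>50)&(np.hypot(X-.57,Y+.33)>.04)
    print(n,'pink',P[pk].min(0).round(3),P[pk].max(0).round(3))
    red=(X>.5)&(X<.66)&(Y>-.38)&(Y<-.22)&((hsv[...,0]<6)|(hsv[...,0]>174))&(hsv[...,1]>150)&(hsv[...,2]>60)
    g=P[red&(Z>.12)]; print(' grip',len(g),g.mean(0).round(4) if len(g) else ''); 
piv=np.array([.597,-.264]);prev=None
for ph in [1.04]+list(np.arange(.95,-.01,-.1))+[-.05]:
    a=np.deg2rad(189.1)+ph; T=piv+.078*np.array([np.cos(a),np.sin(a)])+.022*np.array([-np.sin(a),np.cos(a)])
    print(round(ph,2),(T*1000).round(1),None if prev is None else ((T-prev)*1000).round(1)); prev=T
ringchk(['scene'])
```

```text
3.75 [ 0.5992 -0.3471  0.2085] [-0.65  0.48  1.27 -0.    1.39 -0.3 ] [ 0.7  0.  -0.1]
scene pink [ 0.557 -0.636  0.02 ] [ 0.717 -0.449  0.152]
 grip 16 [ 0.5699 -0.3374  0.1295]
side pink [ 0.555 -0.628  0.02 ] [ 0.698 -0.457  0.153]
 grip 39 [ 0.5649 -0.3444  0.1296]
1.04 [ 589.1 -344.7] None
0.95 [ 581.9 -343.6] [-7.2  1. ]
0.85 [ 574.1 -341.7] [-7.9  1.9]
0.75 [ 566.4 -339. ] [-7.6  2.7]
0.65 [ 559.1 -335.6] [-7.3  3.4]
0.55 [ 552.1 -331.5] [-7.   4.1]
0.45 [ 545.6 -326.7] [-6.5  4.8]
0.35 [ 539.6 -321.2] [-6.   5.4]
0.25 [ 534.2 -315.2] [-5.4  6. ]
0.15 [ 529.4 -308.7] [-4.8  6.5]
0.05 [ 525.3 -301.7] [-4.1  7. ]
-0.05 [ 521.9 -294.3] [-3.4  7.4]
scene 132 [(-80, 60.0), (-60, 58.6), (-40, 57.8), (-20, 55.3), (0, 58.3), (20, 56.3), (40, 56.9), (60, 58.3)]
```

Emit:
send_rows([
  {"tx": 13, "ty": -5, "tz": -31, "yaw": 0, "grip": 0},
  {"tx": 0, "ty": 0, "tz": -30, "yaw": 0, "grip": 0},
  {"tx": 0, "ty": 0, "tz": -30, "yaw": 0, "grip": 0},
  {"tx": -12, "ty": 4, "tz": 0, "yaw": 0, "grip": 0},
  {"tx": -11, "ty": 3, "tz": 0, "yaw": 0, "grip": 0},
  {"tx": -7, "ty": 1, "tz": 0, "yaw": -0.1, "grip": 0},
  {"tx": -8, "ty": 2, "tz": 0, "yaw": -0.1, "grip": 0},
  {"tx": -8, "ty": 3, "tz": 0, "yaw": -0.1, "grip": 0},
])

```text
time: 4.7
eef_pos: [0.5641, -0.3351, 0.1172]
orientation: [2.81, 1.4, 0.003]
contact_force: [1.8, 0.4, 0.3]
width: 0.0001
finger_force: 0.6
```

Emit:
send_rows([
  {"tx": -7, "ty": 3, "tz": 0, "yaw": -0.1, "grip": 0},
  {"tx": -7, "ty": 4, "tz": 0, "yaw": -0.1, "grip": 0},
  {"tx": -6, "ty": 5, "tz": 0, "yaw": -0.1, "grip": 0},
  {"tx": -6, "ty": 5, "tz": 0, "yaw": -0.1, "grip": 0},
  {"tx": -5, "ty": 6, "tz": 0, "yaw": -0.1, "grip": 0},
  {"tx": -5, "ty": 6, "tz": 0, "yaw": -0.1, "grip": 0},
  {"tx": 0, "ty": 0, "tz": 0, "yaw": 0, "grip": 0},
  {"tx": 0, "ty": 0, "tz": 0, "yaw": 0, "grip": 0},
])

```text
time: 5.5
eef_pos: [0.528, -0.3063, 0.1166]
orientation: [3.098, 0.519, 0.001]
contact_force: [-0.4, 0.1, 0.7]
width: 0.0
finger_force: 0.0
```

```bash
cat >> h.py <<'E'
def catchchk():
    for n in('scene','side'):
        d=grab(n,n+'_c.png');P=cloud(d);hsv=cv2.cvtColor(d['color'],cv2.COLOR_RGB2HSV);X,Y,Z=P[...,0],P[...,1],P[...,2]
        red=(X>.48)&(X<.66)&(Y>-.38)&(Y<-.22)&((hsv[...,0]<6)|(hsv[...,0]>174))&(hsv[...,1]>150)&(hsv[...,2]>60)
        g=P[red&(Z>.12)]; print(n,' grip',len(g),g.mean(0).round(4) if len(g) else '', 'bar',red.sum())
        q=P[red&(Z<.117)][:,:2].astype(np.float32)
        if len(q)>5: print('  line',np.rad2deg(np.arctan2(*cv2.fitLine(q,cv2.DIST_L2,0,.01,.01).ravel()[1::-1])))
E
python3 - <<'E'
from h import *
s=status.read_state(); print(s['time'],s['eef_pos'].round(4),s['joints'].round(2),s['contact_force'].round(1))
catchchk()
E
```

```text
5.5 [ 0.528  -0.3063  0.1166] [-0.67  0.41  1.57  0.    1.16  0.57] [-0.4  0.1  0.7]
scene  grip 23 [ 0.5279 -0.2826  0.1302] bar 50
  line 8.844225
side  grip 0  bar 44
  line 3.6722715
```

Emit:
send_rows([
  {"tx": -3, "ty": 4, "tz": 0, "yaw": -0.1, "grip": 0},
  {"tx": -2, "ty": 4, "tz": 0, "yaw": 0, "grip": 0},
  {"tx": -1, "ty": 3, "tz": 0, "yaw": 0, "grip": 0},
  {"tx": 0, "ty": 3, "tz": 0, "yaw": 0, "grip": 0},
  {"tx": 0, "ty": 3, "tz": 0, "yaw": 0, "grip": 0},
  {"tx": 0, "ty": 2, "tz": 0, "yaw": 0, "grip": 0},
  {"tx": 0, "ty": 0, "tz": 0, "yaw": 0, "grip": 0},
  {"tx": 0, "ty": 0, "tz": 0, "yaw": 0, "grip": 0},
])

```text
time: 6.4
eef_pos: [0.5265, -0.3049, 0.1173]
orientation: [3.087, 0.355, 0.016]
contact_force: [10.2, -42.0, -23.0]
width: 0.0002
finger_force: 20.9
```

Run:
```python
from h import *
s=status.read_state(); print(s['time'],s['eef_pos'].round(4),s['joints'].round(2),s['contact_force'].round(1))
catchchk()
```

```text
6.4 [ 0.5265 -0.3049  0.1173] [-0.66  0.39  1.59 -0.02  1.13  0.69] [ 10.2 -42.  -23. ]
scene  grip 17 [ 0.5276 -0.282   0.1295] bar 44
  line 7.391188
side  grip 0  bar 64
  line 0.034154784
```

Force rose to 42 N at the fingers with no further motion, so it is at the stop. I'll back off and check.

Emit:
send_rows([
  {"tx": 0, "ty": -10, "tz": 0, "yaw": 0, "grip": 0},
  {"tx": 0, "ty": -20, "tz": 0, "yaw": 0, "grip": 0},
  {"tx": -10, "ty": 0, "tz": 40, "yaw": 0.14, "grip": 0},
  {"tx": -20, "ty": 0, "tz": 40, "yaw": 0.14, "grip": 0},
  {"tx": -40, "ty": 10, "tz": 20, "yaw": 0.14, "grip": 0},
  {"tx": -40, "ty": 45, "tz": 0, "yaw": 0.14, "grip": 0},
  {"tx": 0, "ty": 48, "tz": 0, "yaw": 0.14, "grip": 0},
  {"tx": 0, "ty": 48, "tz": 0, "yaw": 0.14, "grip": 0},
])

```text
time: 7.3
eef_pos: [0.4175, -0.1732, 0.2153]
orientation: [-2.699, -1.607, 0.0]
contact_force: [1.7, 0.3, -0.0]
width: 0.0005
finger_force: 0.0
```

Run:
```python
from h import *
s=status.read_state(); print(s['time'],s['eef_pos'].round(4),s['joints'].round(2),s['contact_force'].round(1))
catchchk(); ringchk()
D=load('side');S=load('scene')
a=cv2.resize(D['color'][210:310,260:360],None,fx=4,fy=4,interpolation=cv2.INTER_CUBIC)
b=cv2.resize(S['color'][155:255,190:290],None,fx=4,fy=4,interpolation=cv2.INTER_CUBIC)
cv2.imwrite('pics/c2.png',np.hstack([a,b])[...,::-1])
for n,d in(('side',D),('scene',S)):
    P=cloud(d);hsv=cv2.cvtColor(d['color'],cv2.COLOR_RGB2HSV);X,Y,Z=P[...,0],P[...,1],P[...,2]
    H,S_,V=[hsv[...,i] for i in range(3)]
    r=(X>.47)&(X<.74)&(Y>.06)&(Y<.34)
    hub=r&(V<70)&(Z>.094)&(Z<.106)&(np.hypot(X-.544,Y-.172)<.03)&(np.hypot(X-.575,Y-.139)>.018); print(' hub',hub.sum(),P[hub].mean(0).round(4))
    post=r&(Z>.112)&(Z<.13)&(np.hypot(X-.575,Y-.139)<.02); print(' post',post.sum(),P[post].mean(0).round(4))
    red=r&((H<9)|(H>170))&(S_>90)&(Z<.085)&(Z>.06)&(X>.54); print(' red',red.sum(),P[red].mean(0).round(4),)
    g=r&(H>10)&(H<24)&(S_>140)&(V>100)&(Z>.07)&(Z<.096);print(' gear',g.sum(),cv2.minEnclosingCircle(P[g&(np.hypot(X-.544,Y-.172)<.045)][:,:2].astype(np.float32)))
```

```text
7.3 [ 0.4175 -0.1732  0.2153] [-0.59 -0.03  1.87  0.    1.3  -0.09] [ 1.7  0.3 -0. ]
scene  grip 13 [ 0.5263 -0.2823  0.1282] bar 40
  line 9.070531
side  grip 37 [ 0.5213 -0.2887  0.129 ] bar 199
  line 13.2397585
scene 143 [(-80, 59.8), (-60, 59.1), (-40, 57.3), (-20, 57.6), (0, 56.2), (20, 55.7), (40, 57.3), (60, 57.1)]
side 260 [(-80, 57.6), (-60, 58.0), (-40, 57.1), (-20, 58.2), (0, 58.6), (20, 58.9), (40, 59.8), (60, 60.5)]
 hub 52 [0.54   0.1697 0.099 ]
 post 37 [0.5715 0.1363 0.1207]
 red 0 [nan nan nan]
 gear 72 ((0.5381466746330261, 0.17320676147937775), 0.025985080748796463)
 hub 108 [0.5449 0.1787 0.0986]
 post 39 [0.5773 0.1416 0.1204]
 red 1 [0.5844 0.2253 0.0713]
 gear 92 ((0.5540217161178589, 0.1811232566833496), 0.03268355131149292)<stdin>:14: RuntimeWarning: Mean of empty slice.
  ret = um.true_divide(
```

View pics/c2.png

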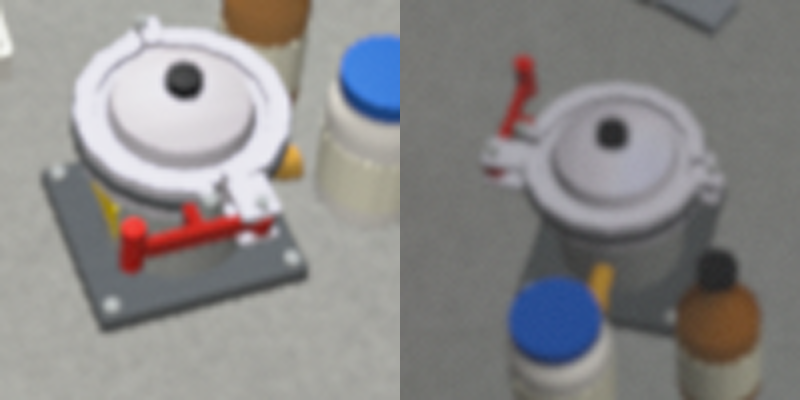

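Side crop (left): the ring is closed all round, and the lever lies from the grip (132,245) to the pivot (262,222) with its claw at (192,212) in front of the keeper. The base plate's front edge runs (105,325)–(305,272). I'll compare the lever and plate angles.

Run:
```python
from h import *
D=load('side');S=load('scene')
f=lambda u,v:(260+u/4,210+v/4)
def ang(a,b,z):
    p=onz(D,*f(*a),z);q=onz(D,*f(*b),z);return np.rad2deg(np.arctan2(*(q-p)[1::-1])),p.round(4),q.round(4)
print('plate',ang((105,325),(305,272),.01), 'left',ang((105,325),(42,178),.01))
print('bar',ang((148,245),(240,224),.108))
for n,d in(('side',D),('scene',S)):
    P=cloud(d);hsv=cv2.cvtColor(d['color'],cv2.COLOR_RGB2HSV);X,Y,Z=P[...,0],P[...,1],P[...,2]
    m=(Z>.004)&(Z<.02)&(np.hypot(X-.564,Y+.1925)<.12)&(hsv[...,2]<110)
    print(n,'plate rect',m.sum(),cv2.minAreaRect(P[m][:,:2].astype(np.float32)))
    red=(X>.48)&(X<.66)&(Y>-.38)&(Y<-.22)&((hsv[...,0]<6)|(hsv[...,0]>174))&(hsv[...,1]>150)&(hsv[...,2]>60)
    q=P[red&(Z<.118)&(Z>.112)&(X>.535)]
    print(len(q), q[np.argsort(q[:,0])][::4,:2].round(3).tolist())
# feed geometry: hub/post/tick from pixels, ray to known heights
for n,d in(('side',D),('scene',S)):
    hsv=cv2.cvtColor(d['color'],cv2.COLOR_RGB2HSV);P=cloud(d);X,Y,Z=P[...,0],P[...,1],P[...,2]
    H,S_,V=[hsv[...,i] for i in range(3)]
    red=((H<8)|(H>172))&(S_>70)&(X>.54)&(X<.68)&(Y>.14)&(Y<.3)&(Z<.08)
    v,u=np.nonzero(red); print(n,'red px',len(u)); 
    if len(u): print([onz(d,a,b,.07)[:2].round(3).tolist() for a,b in list(zip(u,v))[:12]])
    b=(abs(Z-.07)<.006)&(X>.42)&(X<.78)&(Y>.04)&(Y<.36)
    n_,lab,st,_=cv2.connectedComponentsWithStats(b.astype(np.uint8)); k=1+np.argmax(st[1:,4])
    p=P[lab==k][:,:2].astype(np.float32); print(' console',cv2.minAreaRect(p))
```

```text
plate (np.float64(10.91836059860533), array([ 0.5127, -0.2679,  0.01  ]), array([ 0.6431, -0.2427,  0.01  ])) left (np.float64(102.1380530195725), array([ 0.5127, -0.2679,  0.01  ]), array([ 0.487 , -0.1485,  0.01  ]))
bar (np.float64(9.172899424796332), array([ 0.5327, -0.2835,  0.108 ]), array([ 0.5875, -0.2746,  0.108 ]))
side plate rect 305 ((0.5651800036430359, -0.1974402517080307), (0.13998878002166748, 0.12149419635534286), 9.822835922241211)
70 [[0.537, -0.286], [0.539, -0.284], [0.544, -0.284], [0.548, -0.286], [0.551, -0.283], [0.553, -0.281], [0.556, -0.28], [0.557, -0.273], [0.558, -0.267], [0.559, -0.274], [0.561, -0.281], [0.563, -0.267], [0.566, -0.277], [0.568, -0.278], [0.57, -0.276], [0.575, -0.276], [0.58, -0.276], [0.596, -0.279]]
scene plate rect 457 ((0.5745450258255005, -0.193430095911026), (0.1321779489517212, 0.140537291765213), 11.214451789855957)
16 [[0.536, -0.278], [0.547, -0.278], [0.553, -0.279], [0.568, -0.274]]
side red px 2
[[0.584, 0.229], [0.587, 0.229]]
 console ((0.5636683702468872, 0.1824580430984497), (0.205450177192688, 0.2120293229818344), 11.685601234436035)
scene red px 6
[[0.584, 0.225], [0.583, 0.228], [0.586, 0.229], [0.589, 0.229], [0.587, 0.232], [0.59, 0.233]]
 console ((0.5700534582138062, 0.18622659146785736), (0.2050199657678604, 0.2076791226863861), 10.60924243927002)
```

The lever is at about 9–10° and the pot yaw at about 10°, so the catch is latched. The feed stands at 11 clicks: axis about (0.540,0.177), post at −48°, shut direction +47°. Next I'll move over the console.

Emit:
send_rows([
  {"tx": 10, "ty": 42, "tz": 10, "yaw": 0.149, "grip": 0},
  {"tx": 20, "ty": 42, "tz": 10, "yaw": 0.149, "grip": 0},
  {"tx": 20, "ty": 42, "tz": 10, "yaw": 0.149, "grip": 0},
  {"tx": 27, "ty": 42, "tz": 5, "yaw": 0.149, "grip": 0},
  {"tx": 27, "ty": 42, "tz": 0, "yaw": 0.149, "grip": 0},
  {"tx": 27, "ty": 42, "tz": 0, "yaw": 0.149, "grip": 0},
  {"tx": 27, "ty": 42, "tz": 0, "yaw": 0.149, "grip": 0},
  {"tx": 28, "ty": 44, "tz": 0, "yaw": 0.149, "grip": 0},
])

```text
time: 8.3
eef_pos: [0.6058, 0.1621, 0.2498]
orientation: [1.331, 2.846, -0.001]
contact_force: [-0.2, 0.2, 0.7]
width: 0.0001
finger_force: 0.0
```

Emit:
send_rows([
  {"tx": 0, "ty": 0, "tz": 0, "yaw": 0.149, "grip": 0},
  {"tx": 0, "ty": 0, "tz": 0, "yaw": 0.149, "grip": 0},
  {"tx": 0, "ty": 0, "tz": 0, "yaw": 0.149, "grip": 0},
  {"tx": 0, "ty": 0, "tz": 0, "yaw": 0.149, "grip": 0},
  {"tx": 0, "ty": 0, "tz": 0, "yaw": 0.149, "grip": 0},
  {"tx": 0, "ty": 0, "tz": 0, "yaw": 0.149, "grip": 0},
  {"tx": 0, "ty": 0, "tz": 0, "yaw": 0.149, "grip": 0},
  {"tx": 0, "ty": 0, "tz": 0, "yaw": 0.149, "grip": 0},
])

```text
time: 9.1
eef_pos: [0.6049, 0.1601, 0.2496]
orientation: [0.496, -3.101, 0.001]
contact_force: [0.4, -0.9, -0.5]
width: -0.0001
finger_force: 0.0
```

Emit:
send_rows([
  {"tx": 0, "ty": 0, "tz": 0, "yaw": 0.14, "grip": 0},
  {"tx": 0, "ty": 0, "tz": 0, "yaw": 0.14, "grip": 0},
  {"tx": 0, "ty": 0, "tz": 0, "yaw": 0.13, "grip": 0},
  {"tx": 0, "ty": 0, "tz": 0, "yaw": 0, "grip": 0},
  {"tx": 0, "ty": 0, "tz": 0, "yaw": 0, "grip": 0},
  {"tx": 0, "ty": 0, "tz": 0, "yaw": 0, "grip": 0},
  {"tx": 0, "ty": 0, "tz": 0, "yaw": 0, "grip": 0},
  {"tx": 0, "ty": 0, "tz": 0, "yaw": 0, "grip": 0},
])

```text
time: 9.9
eef_pos: [0.6038, 0.1616, 0.2503]
orientation: [1.11, -2.939, 0.0]
contact_force: [-0.4, 0.5, 0.4]
width: -0.0003
finger_force: 0.0
```

```bash
cat >> h.py <<'E'
def feedchk(names=('wrist',),tag='w1',ax=(.540,.177)):
    for n in names:
        d=grab(n,n+tag+'.png');P=cloud(d);hsv=cv2.cvtColor(d['color'],cv2.COLOR_RGB2HSV);X,Y,Z=P[...,0],P[...,1],P[...,2]
        H,S_,V=[hsv[...,i] for i in range(3)]; r=np.hypot(X-ax[0],Y-ax[1])
        hub=(V<70)&(abs(Z-.1)<.004)&(r<.024); 
        if hub.sum()>10: print(n,'hub',hub.sum(),[round(float(t),4) for t in (*cv2.minEnclosingCircle(P[hub][:,:2].astype(np.float32))[0],)],P[hub].mean(0).round(4))
        post=(Z>.119)&(Z<.129)&(r>.03)&(r<.075)&(V<80); 
        if post.sum()>5:
            m=P[post].mean(0); print(n,'post',post.sum(),m.round(4),'r',np.hypot(m[0]-ax[0],m[1]-ax[1]).round(4),'ang',np.rad2deg(np.arctan2(m[1]-ax[1],m[0]-ax[0])).round(1))
        red=((H<8)|(H>172))&(S_>70)&(r>.05)&(r<.09)&(abs(Z-.07)<.01)
        if red.sum(): m=P[red].mean(0); print(n,'red',red.sum(),m.round(4),'ang',np.rad2deg(np.arctan2(m[1]-ax[1],m[0]-ax[0])).round(1))
E
python3 - <<'E'
from h import *
s=status.read_state(); print(s['time'],s['eef_pos'].round(4),s['joints'].round(2),s['orientation'].round(2))
feedchk(('wrist','scene','side'))
E
```

```text
9.9 [0.6038 0.1616 0.2503] [ 0.12  0.31  1.41 -0.    1.42 -2.17] [ 1.11 -2.94  0.  ]
wrist hub 1054 [0.5405, 0.1789] [0.5403 0.1787 0.0999]
wrist post 257 [0.5739 0.1405 0.1238] r 0.0498 ang -47.1
wrist red 47 [0.5859 0.2284 0.0708] ang 48.2
scene hub 93 [0.5417, 0.1817] [0.5428 0.1798 0.099 ]
scene post 23 [0.5763 0.141  0.123 ] r 0.0511 ang -44.7
scene red 8 [0.5853 0.2283 0.0694] ang 48.6
side hub 44 [0.537, 0.1739] [0.5384 0.1731 0.1   ]
side post 7 [0.5724 0.1353 0.1239] r 0.0528 ang -52.2
side red 2 [0.5853 0.2274 0.071 ] ang 48.1
```

View pics/wristw1.png

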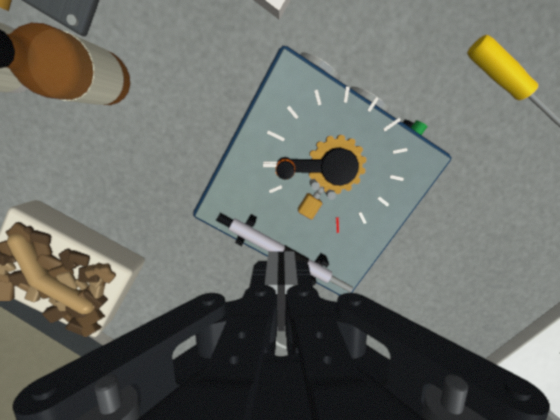

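The wrist view shows the hub at (340,165), the post at (286,168) and the red tick at (337,225), with the tool correctly beside the post. That confirms 11 clicks, with the axis at (0.5405,0.1785). Here are the arc numbers.

Run:
```python
import numpy as np
ax=np.array([.5405,.1785])
def T(al,s=1,off=.0195):
    a=np.deg2rad(al);return ax+.052*np.array([np.cos(a),np.sin(a)])+s*off*np.array([-np.sin(a),np.cos(a)])
p=T(-48.9);print(p)
for k in range(1,36):
    q=T(-48.9-8*k);print(k,round(-48.9-8*k,1),(q*1000).round(1),((q-p)*1000).round(0),end=' ; ' if k%2 else '\n');p=q
```

```text
[0.589378   0.15213352]
1 -56.9 [585.2 145.6] [-4. -7.] ; 2 -64.9 [580.2 139.7] [-5. -6.]
3 -72.9 [574.4 134.5] [-6. -5.] ; 4 -80.9 [568.  130.2] [-6. -4.]
5 -88.9 [561.  126.9] [-7. -3.] ; 6 -96.9 [553.6 124.5] [-7. -2.]
7 -104.9 [546.  123.2] [-8. -1.] ; 8 -112.9 [538.2 123. ] [-8. -0.]
9 -120.9 [530.5 123.9] [-8.  1.] ; 10 -128.9 [523.  125.8] [-8.  2.]
11 -136.9 [515.9 128.7] [-7.  3.] ; 12 -144.9 [509.2 132.6] [-7.  4.]
13 -152.9 [503.1 137.5] [-6.  5.] ; 14 -160.9 [497.7 143.1] [-5.  6.]
15 -168.9 [493.2 149.4] [-5.  6.] ; 16 -176.9 [489.6 156.2] [-4.  7.]
17 -184.9 [487.  163.5] [-3.  7.] ; 18 -192.9 [485.5 171.1] [-2.  8.]
19 -200.9 [485.  178.8] [-0.  8.] ; 20 -208.9 [485.6 186.6] [1. 8.]
21 -216.9 [487.2 194.1] [2. 8.] ; 22 -224.9 [489.9 201.4] [3. 7.]
23 -232.9 [493.6 208.2] [4. 7.] ; 24 -240.9 [498.2 214.5] [5. 6.]
25 -248.9 [503.6 220. ] [5. 6.] ; 26 -256.9 [509.7 224.7] [6. 5.]
27 -264.9 [516.5 228.6] [7. 4.] ; 28 -272.9 [523.7 231.4] [7. 3.]
29 -280.9 [531.2 233.2] [8. 2.] ; 30 -288.9 [538.9 234. ] [8. 1.]
31 -296.9 [546.6 233.7] [ 8. -0.] ; 32 -304.9 [554.3 232.3] [ 8. -1.]
33 -312.9 [561.6 229.9] [ 7. -2.] ; 34 -320.9 [568.6 226.4] [ 7. -3.]
35 -328.9 [575.  222.1] [ 6. -4.] ;
```

Emit:
send_rows([
  {"tx": 0, "ty": 2, "tz": -40, "yaw": 0, "grip": 0},
  {"tx": 0, "ty": 1, "tz": -45, "yaw": 0, "grip": 0},
  {"tx": 0, "ty": 0, "tz": -40, "yaw": 0, "grip": 0},
  {"tx": 0, "ty": 0, "tz": 0, "yaw": 0, "grip": 0},
  {"tx": -6, "ty": -5, "tz": 0, "yaw": 0, "grip": 0},
  {"tx": -6, "ty": -5, "tz": 0, "yaw": 0, "grip": 0},
  {"tx": 0, "ty": 0, "tz": 0, "yaw": 0, "grip": 0},
  {"tx": 0, "ty": 0, "tz": 0, "yaw": 0, "grip": 0},
])

```text
time: 10.85
eef_pos: [0.5932, 0.1547, 0.128]
orientation: [-1.109, 2.934, -0.002]
contact_force: [-0.3, -0.4, -0.4]
width: 0.0001
finger_force: 0.0
```

Emit:
send_rows([
  {"tx": -4, "ty": -3, "tz": -3, "yaw": 0, "grip": 0},
  {"tx": -4, "ty": -7, "tz": 0, "yaw": -0.14, "grip": 0},
  {"tx": -5, "ty": -6, "tz": 0, "yaw": -0.14, "grip": 0},
  {"tx": -6, "ty": -5, "tz": 0, "yaw": -0.14, "grip": 0},
  {"tx": -6, "ty": -4, "tz": 0, "yaw": -0.14, "grip": 0},
  {"tx": -7, "ty": -3, "tz": 0, "yaw": -0.14, "grip": 0},
  {"tx": -7, "ty": -2, "tz": 0, "yaw": -0.14, "grip": 0},
  {"tx": -8, "ty": -1, "tz": 0, "yaw": -0.14, "grip": 0},
])

```text
time: 11.65
eef_pos: [0.547, 0.1234, 0.1234]
orientation: [0.411, 3.108, 0.001]
contact_force: [3.9, 0.1, -1.8]
width: -0.0003
finger_force: 1.3
```

Run:
```python
from h import *
s=status.read_state(); print(s['time'],s['eef_pos'].round(4),s['joints'].round(2),s['contact_force'].round(1))
feedchk(('wrist','scene','side'),'w2',(.5405,.1785))
```

```text
11.65 [0.547  0.1234 0.1234] [ 0.07  0.31  1.69 -0.    1.13 -1.24] [ 3.9  0.1 -1.8]
wrist hub 3186 [0.54, 0.1799] [0.5388 0.1796 0.0999]
wrist post 1242 [0.5308 0.1287 0.1239] r 0.0507 ang -101.0
wrist red 128 [0.5861 0.2289 0.0707] ang 47.9
scene hub 99 [0.543, 0.1756] [0.543  0.1798 0.099 ]
scene post 21 [0.5529 0.1263 0.1234] r 0.0536 ang -76.7
scene red 8 [0.5852 0.2283 0.0693] ang 48.1
side post 26 [0.5321 0.1203 0.1239] r 0.0588 ang -98.2
side red 2 [0.5853 0.2275 0.0709] ang 47.6
```

Emit:
send_rows([
  {"tx": -8, "ty": 0, "tz": 1, "yaw": -0.14, "grip": 0},
  {"tx": -8, "ty": 1, "tz": 0, "yaw": -0.14, "grip": 0},
  {"tx": -8, "ty": 2, "tz": 0, "yaw": -0.14, "grip": 0},
  {"tx": -7, "ty": 3, "tz": 0, "yaw": -0.14, "grip": 0},
  {"tx": -7, "ty": 4, "tz": 0, "yaw": -0.14, "grip": 0},
  {"tx": -6, "ty": 5, "tz": 0, "yaw": -0.14, "grip": 0},
  {"tx": -5, "ty": 6, "tz": 0, "yaw": -0.14, "grip": 0},
  {"tx": -5, "ty": 6, "tz": 0, "yaw": -0.14, "grip": 0},
])

```text
time: 12.6
eef_pos: [0.4906, 0.1508, 0.1233]
orientation: [-1.999, -2.423, 0.001]
contact_force: [0.4, -1.8, 0.6]
width: -0.0
finger_force: 1.2
```

Run:
```python
from h import *
s=status.read_state(); print(s['time'],s['eef_pos'].round(4),s['joints'].round(2),s['contact_force'].round(1))
feedchk(('wrist',),'w3',(.5405,.179))
```

```text
12.6 [0.4906 0.1508 0.1233] [ 0.13  0.22  1.81 -0.    1.12 -0.06] [ 0.4 -1.8  0.6]
wrist hub 3172 [0.5401, 0.1805] [0.539  0.1814 0.0999]
wrist post 1222 [0.489  0.1683 0.1239] r 0.0526 ang -168.3
wrist red 191 [0.5861 0.229  0.0709] ang 47.7
```

Tracking well (post at −168°). I'll continue through steps 16–23.

Emit:
send_rows([
  {"tx": -3, "ty": 7, "tz": 1, "yaw": -0.14, "grip": 0},
  {"tx": -2, "ty": 7, "tz": 0, "yaw": -0.14, "grip": 0},
  {"tx": -1, "ty": 8, "tz": 0, "yaw": -0.14, "grip": 0},
  {"tx": 0, "ty": 8, "tz": 0, "yaw": -0.14, "grip": 0},
  {"tx": 1, "ty": 8, "tz": 0, "yaw": -0.14, "grip": 0},
  {"tx": 2, "ty": 8, "tz": 0, "yaw": -0.14, "grip": 0},
  {"tx": 3, "ty": 7, "tz": 0, "yaw": -0.14, "grip": 0},
  {"tx": 4, "ty": 7, "tz": 0, "yaw": -0.14, "grip": 0},
])

```text
time: 13.45
eef_pos: [0.4941, 0.2107, 0.1238]
orientation: [-2.98, -0.995, 0.004]
contact_force: [0.6, 0.4, -0.1]
width: -0.0002
finger_force: 0.1
```

Run:
```python
from h import *
s=status.read_state(); print(s['time'],s['eef_pos'].round(4),s['joints'].round(2),s['contact_force'].round(1))
feedchk(('wrist',),'w4',(.5405,.179))
```

```text
13.45 [0.4941 0.2107 0.1238] [ 0.24  0.27  1.75 -0.    1.13  1.17] [ 0.6  0.4 -0.1]
wrist hub 3138 [0.5403, 0.1808] [0.5409 0.1818 0.0999]
wrist post 1230 [0.5079 0.221  0.1239] r 0.0532 ang 127.8
wrist red 199 [0.5862 0.2291 0.0708] ang 47.6
```

Emit:
send_rows([
  {"tx": 4, "ty": 5, "tz": 1, "yaw": -0.14, "grip": 0},
  {"tx": 5, "ty": 6, "tz": 0, "yaw": -0.14, "grip": 0},
  {"tx": 6, "ty": 5, "tz": 0, "yaw": -0.14, "grip": 0},
  {"tx": 7, "ty": 4, "tz": 0, "yaw": -0.14, "grip": 0},
  {"tx": 7, "ty": 3, "tz": 0, "yaw": -0.14, "grip": 0},
  {"tx": 8, "ty": 2, "tz": 0, "yaw": -0.14, "grip": 0},
  {"tx": 8, "ty": 1, "tz": 0, "yaw": -0.14, "grip": 0},
  {"tx": 8, "ty": 0, "tz": 0, "yaw": -0.14, "grip": 0},
])

```text
time: 14.3
eef_pos: [0.5463, 0.237, 0.1246]
orientation: [3.053, -0.737, -0.007]
contact_force: [-2.2, 0.2, 0.4]
width: 0.0006
finger_force: 0.4
```

Run:
```python
from h import *
s=status.read_state(); print(s['time'],s['eef_pos'].round(4),s['joints'].round(2),s['contact_force'].round(1))
feedchk(('wrist','scene'),'w5',(.5405,.179))
```

```text
14.3 [0.5463 0.237  0.1246] [0.26 0.38 1.6  0.   1.17 2.31] [-2.2  0.2  0.4]
wrist hub 3128 [0.5408, 0.1804] [0.542  0.1804 0.0999]
wrist post 1380 [0.5602 0.229  0.124 ] r 0.0538 ang 68.5
wrist red 157 [0.5862 0.2289 0.0708] ang 47.5
scene hub 98 [0.5424, 0.1805] [0.5435 0.1797 0.0991]
scene post 48 [0.5621 0.2305 0.1238] r 0.0558 ang 67.3
scene red 7 [0.5851 0.2287 0.0692] ang 48.1
```

Emit:
send_rows([
  {"tx": 8, "ty": -2, "tz": 1, "yaw": -0.14, "grip": 0},
  {"tx": 7, "ty": -3, "tz": 0, "yaw": -0.14, "grip": 0},
  {"tx": 3, "ty": -2, "tz": 0, "yaw": 0, "grip": 0},
  {"tx": 2, "ty": -2, "tz": 0, "yaw": 0, "grip": 0},
  {"tx": 0, "ty": 0, "tz": 0, "yaw": 0, "grip": 0},
  {"tx": 0, "ty": 0, "tz": 0, "yaw": 0, "grip": 0},
  {"tx": 0, "ty": 0, "tz": 0, "yaw": 0, "grip": 0},
  {"tx": 0, "ty": 0, "tz": 0, "yaw": 0, "grip": 0},
])

```text
time: 15.2
eef_pos: [0.5632, 0.2314, 0.1261]
orientation: [-2.923, 1.145, 0.017]
contact_force: [-10.7, 8.7, 6.6]
width: 0.0
finger_force: 7.2
```

Run:
```python
from h import *
s=status.read_state(); print(s['time'],s['eef_pos'].round(4),s['joints'].round(2),s['contact_force'].round(1))
feedchk(('wrist','scene'),'w6',(.5405,.179))
```

```text
15.2 [0.5632 0.2314 0.1261] [0.24 0.4  1.56 0.01 1.19 2.56] [-10.7   8.7   6.6]
wrist hub 3024 [0.5411, 0.1801] [0.5421 0.1799 0.0999]
wrist post 1328 [0.5743 0.2203 0.124 ] r 0.0534 ang 50.7
wrist red 133 [0.5868 0.2294 0.0709] ang 47.4
scene hub 89 [0.5424, 0.1801] [0.5429 0.1797 0.0996]
scene post 44 [0.5754 0.2224 0.1241] r 0.0557 ang 51.2
scene red 8 [0.585  0.2284 0.069 ] ang 47.9
```

The feed is at its stop (14 N, post over the red tick). I'll back off and go round to the other side of the post.

Emit:
send_rows([
  {"tx": -12, "ty": 11, "tz": 0, "yaw": 0, "grip": 0},
  {"tx": 0, "ty": 0, "tz": 25, "yaw": 0, "grip": 0},
  {"tx": 0, "ty": 0, "tz": 25, "yaw": 0, "grip": 0},
  {"tx": 18, "ty": -17, "tz": 0, "yaw": 0, "grip": 0},
  {"tx": 18, "ty": -17, "tz": 0, "yaw": 0, "grip": 0},
  {"tx": 18, "ty": -17, "tz": 0, "yaw": 0, "grip": 0},
  {"tx": 0, "ty": 0, "tz": 0, "yaw": 0, "grip": 0},
  {"tx": 0, "ty": 0, "tz": 0, "yaw": 0, "grip": 0},
])

```text
time: 16.1
eef_pos: [0.6096, 0.1874, 0.1761]
orientation: [2.922, -1.155, -0.001]
contact_force: [-0.5, 0.2, -0.2]
width: 0.0001
finger_force: 0.0
```

Run:
```python
from h import *
s=status.read_state(); print(s['time'],s['eef_pos'].round(4),s['joints'].round(2),s['contact_force'].round(1))
feedchk(('wrist','scene','side'),'w7',(.5408,.180))
catchchk(); ringchk()
ax=np.array([.5408,.180])
def T(al,off=.0195):
    a=np.deg2rad(al);return ax+.052*np.array([np.cos(a),np.sin(a)])-off*np.array([-np.sin(a),np.cos(a)])
p=T(47.5);print(p)
for k in range(1,16):
    q=T(47.5+8*k);print(k,round(47.5+8*k,1),(q*1000).round(1),((q-p)*1000).round(0));p=q
```

```text
16.1 [0.6096 0.1874 0.1761] [0.16 0.4  1.45 0.   1.29 2.49] [-0.5  0.2 -0.2]
wrist hub 1223 [0.5412, 0.1796] [0.5442 0.178  0.0998]
scene red 8 [0.5857 0.2283 0.07  ] ang 47.1
side hub 51 [0.5407, 0.1745] [0.5398 0.1721 0.1005]
side post 6 [0.5744 0.2121 0.124 ] r 0.0465 ang 43.6
side red 5 [0.5848 0.2306 0.0702] ang 49.0
scene  grip 12 [ 0.527  -0.2816  0.1301] bar 38
  line 7.088622
side  grip 35 [ 0.5213 -0.2882  0.1291] bar 200
  line 11.999202
scene 138 [(-80, 60.2), (-60, 58.1), (-40, 59.2), (-20, 55.1), (0, 55.9), (20, 56.7), (40, 57.1), (60, 56.7)]
side 257 [(-80, 58.0), (-60, 58.8), (-40, 58.5), (-20, 58.3), (0, 59.1), (20, 59.4), (40, 60.2), (60, 59.4)]
[0.5903076  0.20516441]
1 55.5 [586.3 211.8] [-4.  7.]
2 63.5 [581.5 217.8] [-5.  6.]
3 71.5 [575.8 223.1] [-6.  5.]
4 79.5 [569.4 227.6] [-6.  4.]
5 87.5 [562.5 231.1] [-7.  4.]
6 95.5 [555.2 233.6] [-7.  3.]
7 103.5 [547.6 235.1] [-8.  1.]
8 111.5 [539.9 235.5] [-8.  0.]
9 119.5 [532.2 234.9] [-8. -1.]
10 127.5 [524.6 233.1] [-8. -2.]
11 135.5 [517.4 230.4] [-7. -3.]
12 143.5 [510.6 226.6] [-7. -4.]
13 151.5 [504.4 221.9] [-6. -5.]
14 159.5 [498.9 216.5] [-5. -5.]
15 167.5 [494.3 210.3] [-5. -6.]
```

View pics/wristw7.png

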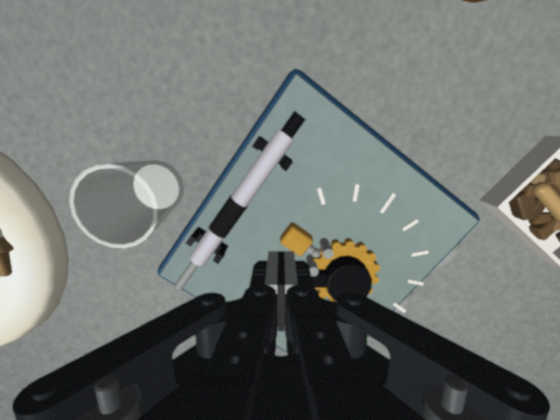

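The wrist view shows the fingers at (280,265) hiding the post. The handpiece lies undisturbed in its forks at about (240,190), and the beaker is clear. The side view puts the post at 47°, the shut stop, and the pot is still locked. Next I'll descend and open five clicks.

Emit:
send_rows([
  {"tx": 0, "ty": 0, "tz": -25, "yaw": 0, "grip": 0},
  {"tx": 0, "ty": 0, "tz": -25, "yaw": 0, "grip": 0},
  {"tx": -8, "ty": 7, "tz": 0, "yaw": 0, "grip": 0},
  {"tx": -8, "ty": 7, "tz": 0, "yaw": 0, "grip": 0},
  {"tx": -4, "ty": 4, "tz": 0, "yaw": 0, "grip": 0},
  {"tx": -4, "ty": 7, "tz": 0, "yaw": 0.14, "grip": 0},
  {"tx": -5, "ty": 6, "tz": 0, "yaw": 0.14, "grip": 0},
  {"tx": -6, "ty": 5, "tz": 0, "yaw": 0.14, "grip": 0},
])

```text
time: 17.25
eef_pos: [0.5757, 0.2248, 0.1285]
orientation: [-3.098, 0.514, -0.006]
contact_force: [4.1, -3.5, -0.7]
width: -0.0002
finger_force: 3.3
```

Emit:
send_rows([
  {"tx": -6, "ty": 4, "tz": 0, "yaw": 0.14, "grip": 0},
  {"tx": -7, "ty": 4, "tz": 0, "yaw": 0.14, "grip": 0},
  {"tx": -7, "ty": 3, "tz": 0, "yaw": 0.14, "grip": 0},
  {"tx": -8, "ty": 1, "tz": 0, "yaw": 0.14, "grip": 0},
  {"tx": -8, "ty": 0, "tz": 0, "yaw": 0.14, "grip": 0},
  {"tx": -8, "ty": -1, "tz": 0, "yaw": 0.14, "grip": 0},
  {"tx": 0, "ty": 0, "tz": 0, "yaw": 0, "grip": 0},
  {"tx": 0, "ty": 0, "tz": 0, "yaw": 0, "grip": 0},
])

```text
time: 18.05
eef_pos: [0.5316, 0.2355, 0.128]
orientation: [-3.043, -0.781, -0.005]
contact_force: [0.8, 0.3, 0.8]
width: -0.0002
finger_force: 0.4
```

Run:
```python
from h import *
s=status.read_state(); print(s['time'],s['eef_pos'].round(4),s['joints'].round(2),s['contact_force'].round(1))
feedchk(('wrist','scene','side'),'w8',(.5408,.180))
```

```text
18.05 [0.5316 0.2355 0.128 ] [0.27 0.34 1.64 0.   1.16 1.34] [0.8 0.3 0.8]
wrist hub 2047 [0.5407, 0.1807] [0.5445 0.1825 0.0999]
wrist post 302 [0.5385 0.2394 0.1244] r 0.0594 ang 92.2
wrist red 156 [0.5862 0.229  0.0709] ang 47.2
scene hub 99 [0.5437, 0.1843] [0.5423 0.1817 0.0992]
scene post 14 [0.5408 0.2327 0.1241] r 0.0527 ang 90.1
scene red 7 [0.586  0.2289 0.0694] ang 47.2
side hub 55 [0.5363, 0.1765] [0.5372 0.1736 0.0995]
side post 20 [0.525  0.2218 0.1241] r 0.0447 ang 110.7
side red 2 [0.5853 0.2276 0.0709] ang 46.9
```

Emit:
send_rows([
  {"tx": -8, "ty": -3, "tz": 0, "yaw": 0.14, "grip": 0},
  {"tx": -7, "ty": -3, "tz": 0, "yaw": 0.14, "grip": 0},
  {"tx": -7, "ty": -4, "tz": 0, "yaw": 0.14, "grip": 0},
  {"tx": -6, "ty": -5, "tz": 0, "yaw": 0.14, "grip": 0},
  {"tx": -5, "ty": -5, "tz": 0, "yaw": 0.14, "grip": 0},
  {"tx": 0, "ty": 0, "tz": 0, "yaw": 0, "grip": 0},
  {"tx": 0, "ty": 0, "tz": 0, "yaw": 0, "grip": 0},
  {"tx": 0, "ty": 0, "tz": 0, "yaw": 0, "grip": 0},
])

```text
time: 19.0
eef_pos: [0.498, 0.2148, 0.1262]
orientation: [-2.591, -1.777, 0.0]
contact_force: [0.1, -0.7, 1.2]
width: -0.0001
finger_force: 0.0
```

Run:
```python
from h import *
s=status.read_state(); print(s['time'],s['eef_pos'].round(4),s['joints'].round(2),s['contact_force'].round(1))
feedchk(('wrist','scene','side'),'w9',(.5408,.180))
```

```text
19.0 [0.498  0.2148 0.1262] [0.25 0.27 1.73 0.   1.14 0.62] [ 0.1 -0.7  1.2]
wrist hub 2136 [0.5398, 0.1807] [0.5418 0.1844 0.0999]
wrist post 343 [0.4991 0.2187 0.1242] r 0.0569 ang 137.2
wrist red 172 [0.5862 0.2292 0.0709] ang 47.3
scene hub 98 [0.5425, 0.1806] [0.5432 0.1808 0.0993]
scene post 12 [0.51   0.2148 0.1235] r 0.0465 ang 131.4
scene red 8 [0.5859 0.2283 0.0703] ang 47.0
side hub 53 [0.5371, 0.1723] [0.5369 0.1717 0.1003]
side post 22 [0.492  0.1961 0.1243] r 0.0514 ang 161.8
side red 2 [0.585  0.2255 0.0724] ang 45.9
```

Emit:
send_rows([
  {"tx": 7, "ty": 16, "tz": 0, "yaw": 0, "grip": 0},
  {"tx": 0, "ty": 0, "tz": 35, "yaw": 0, "grip": 0},
  {"tx": 0, "ty": 0, "tz": 40, "yaw": 0, "grip": 0},
  {"tx": 0, "ty": 30, "tz": 40, "yaw": 0, "grip": 0},
  {"tx": 0, "ty": 40, "tz": 0, "yaw": 0, "grip": 0},
  {"tx": 0, "ty": 30, "tz": 0, "yaw": 0, "grip": 0},
  {"tx": 0, "ty": 0, "tz": 0, "yaw": 0, "grip": 0},
  {"tx": 0, "ty": 0, "tz": 0, "yaw": 0, "grip": 0},
])

```text
time: 19.95
eef_pos: [0.5044, 0.331, 0.2408]
orientation: [2.587, 1.781, -0.002]
contact_force: [-0.1, 0.4, -0.4]
width: -0.0001
finger_force: 0.0
```

Run:
```python
from h import *
s=status.read_state(); print(s['time'],s['eef_pos'].round(4),s['joints'].round(2),s['contact_force'].round(1))
feedchk(('wrist','scene','side'),'w10',(.5408,.180)); catchchk(); ringchk()
W=load('wrist')['color'];S=load('scene')['color']
b=cv2.resize(S[205:295,315:415],None,fx=4,fy=4,interpolation=cv2.INTER_CUBIC)
cv2.imwrite('pics/fin.png',np.hstack([W[:360,:400],b])[...,::-1])
```

```text
19.95 [0.5044 0.331  0.2408] [ 0.44  0.27  1.48 -0.    1.39  0.8 ] [-0.1  0.4 -0.4]
wrist red 55 [0.5863 0.2289 0.0708] ang 47.1
scene hub 98 [0.5419, 0.1815] [0.5427 0.1807 0.0994]
scene post 22 [0.4913 0.1919 0.1228] r 0.0509 ang 166.5
scene red 7 [0.5862 0.2286 0.0711] ang 46.9
side hub 54 [0.5372, 0.1741] [0.5372 0.1723 0.0997]
side post 9 [0.4885 0.1865 0.1234] r 0.0527 ang 172.9
side red 2 [0.5855 0.2288 0.07  ] ang 47.5
scene  grip 13 [ 0.5258 -0.2828  0.1288] bar 40
  line 9.151946
side  grip 36 [ 0.5224 -0.2884  0.1292] bar 202
  line 12.035884
scene 137 [(-80, 59.8), (-60, 59.4), (-40, 58.8), (-20, 56.9), (0, 55.5), (20, 55.4), (40, 56.8), (60, 55.1)]
side 262 [(-80, 59.0), (-60, 57.6), (-40, 58.3), (-20, 58.2), (0, 58.8), (20, 59.7), (40, 59.4), (60, 60.6)]
```

View pics/fin.png

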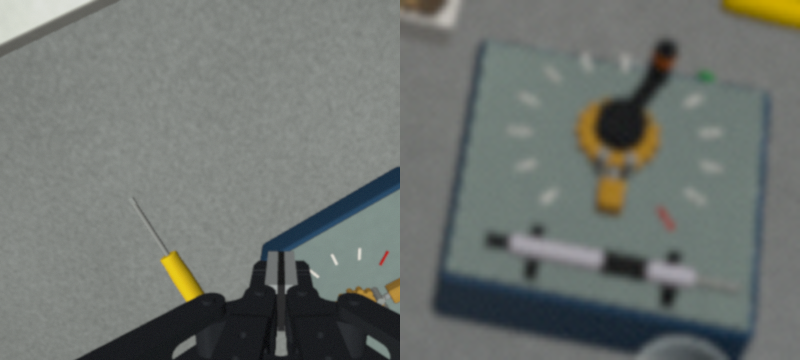

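The scene crop (right) shows the lever at (660,55) over the fifth tick. Four free ticks lie between it and the red one at (665,217), and the measured angle is about 120° from shut. The ring and catch are unchanged and the arm is clear.

```bash
python3 -c "
from bench import manip
print(manip.hand_in())"
```

```text
the job is handed in; nothing more can be done
None
```

The job is handed in: the pot's clamp ring is shut and its catch latched, the feed went to its stop and back open five clicks, and I saw no bystander moved, though I didn't measure them; no verdict came back.

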